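Latch the cold box

TASK

The cold box's lid is down but not fastened. Lift the latch's bail over the keeper on the lid's front edge and feel it drop into the groove behind the keeper's lip, without forcing it against the keeper or leaning on the lid. Then press the lever past centre until it lies flat against the box and the lid is drawn down on its seal, without ramming it home or disturbing anything else on the table.

Things in the scene. Friction and masses are not known exactly. Their poses are not given: they have to be found in the camera images.
- coldbox: White moulded cold box, 290 (y) x 210 (x) x 190 mm high, too heavy to shift. Origin: centre of its underside; z up, -x points out of its front, where a single stainless toggle latch sits in the middle (y = 0).
- lid: Its white lid, hinged along the back, resting on a soft seal (14 N per mm at the front). Origin in its middle, at its underside; axes as the box's. A front flange 23 mm thick and 290 mm wide, its top flat for 60 mm back from the front edge then a raised panel 14 mm high.
- lid_edge (a point): Middle of the lid's top front edge (flange top, front face); axes as the lid's. 182 mm above the table now, 178 mm once the latch has drawn the lid down. A cast steel keeper 30 mm wide (y) is bolted here, overhanging the edge. Its foot is slotted and it may sit up to 7 mm farther out or in than nominal: find it by touch or sight. A seated bail bar's centre is about 10 mm above the flange.
- keeper_nominal (a point): Nominal middle of the keeper's groove, on its floor, 14.75 mm out from the lid's edge and 6 mm above the flange; fixed to the lid, axes as the lid's. The groove is 11.5 mm wide (x) and 6 mm deep: outwards (-x) it is bounded by an upright lip 4 mm thick, inwards by a flat-topped block 28 mm long, both with tops 6 mm above the floor. The real keeper is up to 7 mm off this along x; heights are true.
- bail: The bail, 25 g: a square steel bar, 7 x 7 mm and 50 mm long, parallel to the box's y, on two side strips (y = +-18 to +-21 mm). Origin on its pivot pin in the lever; z points along the strips to the bar, 67.2 mm away. Swings freely; unhooked it lies back on the lever. Can be held across the two ends of the bar (50 mm) with the fingers pointing down, and then turns in the grasp.
- bail_bar (a point): Centre of the bail's bar.
- lever_hinge (a joint): Lever angle: 0 = shut, hanging flat down the box's front; pi/2 = pointing straight out; more = out and up. Its pivot is stiff (0.034 N m), so it stays where it is left, and moving the bail drags it along (2 to 4 N at the bar). With the bail seated it points out and down at about 1.1 to 1.5. Pressing it takes 5 to 10 N near its end; between 0.45 and 0.1 it passes centre and snaps shut.
- lever: The lever, a steel strip 28 mm wide (y), 62 mm long from its pivot. Origin on the pivot axis; -z points along the lever to its free end, -x out of its outer face, which lies 7.5 mm from the axis line. The bail's pin is 16 mm from the pivot, turned 16 degrees from the lever towards the box. At the free end a lip 28 mm wide stands 8 mm proud of the outer face.
- lever_pivot (a point): Lever's pivot axis, on the box's front, 17 mm in front of the lid's front face and 136 mm above the table; axes as the lever's.
- lever_end (a point): Point on the lever's outer face, 6 mm short of its free end (56 mm from the pivot).
- tin_large: Closed brass-coloured tin, 104 mm across, 36 mm high, near the box's front; to be left alone. Origin: centre of underside.
- tin_small: Closed brass-coloured tin, 76 mm across, 28 mm high, near the box's front; to be left alone. Origin: centre of underside.
- tin_base: Empty open tin, 80 mm across, 22 mm high; to be left alone. Origin: centre of underside.
- tin_cover: Loose tin cover, 84 mm across, 10 mm high; to be left alone. Origin: centre of underside.
- teaspoon: Steel spoon 150 mm long lying in front of the box; to be left alone.
- bowl: Steel bowl, 170 mm across, 65 mm high; to be left alone. Origin: centre of underside.
- sprayer: Spray bottle, 86 mm across, 230 mm high; to be left alone. Origin: centre of underside.

How it is judged:
By the outcome, as a careful person would: the job done as asked, in the order asked, and still so for the second after the job is handed in, with the robot touching nothing.
It also fails if it takes over 58 s, if anything falls off the work surface, if the arm or the gripper's body presses on something with over 40 N, if the wrist force passes 120 N, or if a joint passes its speed limit or range.

ROBOT

A 7-joint arm with a two-finger parallel gripper is mounted at the origin on the work surface. World frame = base frame: x ahead of the robot, y to its left, z up, the work surface at z = 0. Lengths are in mm, angles in rad, forces in N, time in s.
With the tool pointing down it reaches from about 400 to 875 mm from the base axis. Payload 19.3 kg.
Tool frame: the origin (TCP) lies at the very end of the fingers, on their centre line; the grasp point (between the pads) lies 19 mm behind it (grip_point_offset is the z of the grasp point in the tool frame, in mm); z points along the fingers, y is the line along which they close (so a half turn about z gives the same grasp; the last joint's range is limited). The gripper opens to 85 mm and grips with 20 to 120 N. Pads are 22 mm wide; open, the fingers measure 114 mm over their backs; the gripper's body (76 mm by 85 mm) begins 54 mm behind the grasp point. The pads swing forward as they close: fully open they stand 13 mm farther back than shut.
Start: joints at [-1.354, 0.521, -0.036, 1.599, 0.021, 1.021, -0.113], TCP at [176.822, 599.457, 231.291] pointing down, gripper open.
Joint ranges: [-2.91, 2.91], [-0.3, 2.13], [-1.5, 1.42], [0.17, 2.43], [-1.26, 4.41], [0.16, 1.93], [-2.52, 2.52]. Speed limits (rad/s): [1.89, 1.89, 2.39, 2.39, 3.01, 3.01, 3.01].

INTERFACE

Orientations are given as a 3x3 rotation matrix whose columns are the frame's x, y, z axes.
In Python, from workcell import movep, movel, goto_joints, open_gripper, clamp, wait, inverse_kinematics, read_state, camera, PlanningError, finish_job, grip_point_offset gives the robot as it stands. Calls block until the motion is done:
- movep(position, orientation): joint-space move of the TCP to a pose.
- movel(position, frame=None, max_speed=150, guard=None): straight line of the TCP; frame=None keeps the orientation; max_speed is the mean speed in mm/s. With guard (N) it stops when the force on the tool has changed by that much, and returns True; else False.
- goto_joints(angles): joint-space move.
- open_gripper() and clamp(): open the fingers fully, or close them until they stop; the grip force is fixed at half the most.
- wait(seconds).
- inverse_kinematics(position, orientation): joint angles nearest the present ones, or None.
- read_state(): the state.
- camera(name): name is "scene" or "top" or "wrist"; returns a dict with "image" (400x640x3 uint8, blue, green, red), "range_z" (400x640 float32, mm along the optical axis (not along the pixel's ray), 0 where there is no reading), "fx", "fy", "cx", "cy" (pixels), "cam_to_world" (4x4, takes a point from camera to world coordinates). Camera axes: x right, y up, looking along -z (the intrinsics and any distortion apply to the point x, -y, -z); pixel columns grow to the right and rows downward; lengths in mm; the calibration is good to about 2 mm. A picture is of the moment at which its call begins.
A pose or a line that the arm cannot do raises PlanningError and nothing moves.
- finish_job(): hands the job in; it is judged then, once.
The state is a dict: "time": time; "qpos": joint angles; "qvel": joint speeds; "joint_efforts": joint torques, N m; "eef_pos": TCP position; "tool_rot": TCP orientation; "ft_force": force on the tool from outside, world axes, zero at the start; "torque": the same for the moment, N m; "finger_gap": finger opening in mm; "gripper_force": force on a finger pad.
Only numpy, scipy, OpenCV 4.12 (cv2) and the standard library are available. Lean on these libraries where they do the work, as an engineer would, in place of code of your own. Each camera call takes 0.05 s, during which the arm holds its last target. There are 200 camera calls.

## Working session

There is one attempt and no reset: what is moved stays moved. The work goes in short steps, each a Python script; the robot and the scene stay as the last script left them, time stands still between calls to the robot, and variables do not carry over. Pictures are saved under pics/ and viewed, at most 10 in all, crops included, and the job is handed in when it is done.

```bash
ls; mkdir -p pics; python3 - <<'E'
from workcell import *
import cv2,numpy as np
np.set_printoptions(precision=2,suppress=True)
ims=[]
for n in("scene","top"):
    c=camera(n); np.savez(f'{n}.npz',**c); ims.append(c["image"]); print(n,c["fx"],c["cx"],c["cy"],c["cam_to_world"],[k for k in c])
cv2.imwrite('pics/s.png',ims[0]);cv2.imwrite('pics/t.png',ims[1])
s=read_state();print(s,grip_point_offset)
E
```

```text
pics
scene 425.35504481004176 312.8615876051195 208.57042929608875 [[  -0.85   -0.35    0.4  1023.11]
 [   0.53   -0.53    0.66  747.61]
 [  -0.02    0.77    0.64  888.49]
 [   0.      0.      0.      1.  ]] ['image', 'range_z', 'fx', 'fy', 'cx', 'cy', 'cam_to_world']
top 393.84574964475047 314.6732634532088 202.30804235826466 [[   0.01    0.99   -0.15  436.66]
 [  -1.      0.01    0.01   -3.84]
 [   0.02    0.15    0.99 1115.08]
 [   0.      0.      0.      1.  ]] ['image', 'range_z', 'fx', 'fy', 'cx', 'cy', 'cam_to_world']
{'time': 0.1, 'qpos': array([-1.35,  0.52, -0.04,  1.6 ,  0.02,  1.02, -0.11]), 'qvel': array([-0., -0.,  0., -0., -0., -0., -0.]), 'joint_efforts': array([  0.01, -92.85,   1.99, -37.05,   0.02,   0.01,  -0.  ]), 'eef_pos': array([176.76, 599.18, 230.81]), 'tool_rot': array([[-0.96,  0.28, -0.  ],
       [ 0.28,  0.96, -0.  ],
       [-0.  , -0.  , -1.  ]]), 'ft_force': array([ 0.01, -0.44, -0.86]), 'torque': array([0.03, 0.02, 0.06]), 'gripper_force': 0.0, 'finger_gap': 85.24542692870452} -18.700000000000003
```

View pics/s.png

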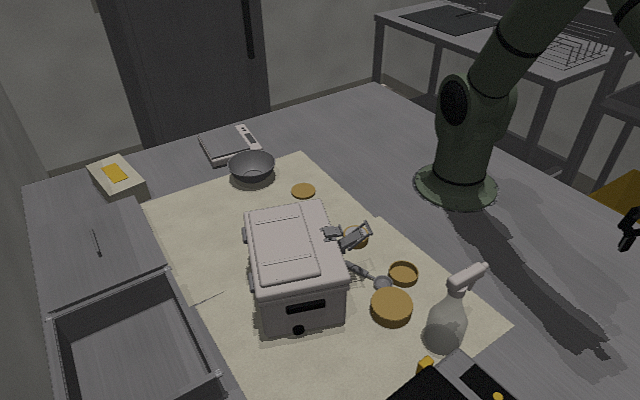

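View pics/t.png

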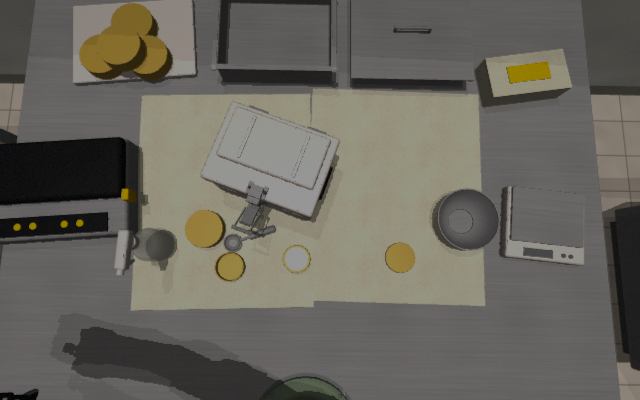

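The scene camera shows the box at (300,260) with its latch raised at (345,235). In the top view the lid spans (203..338, 103..215), and the front edge runs from (203,175) to (310,215). The keeper is at (257,192), the bail and lever around (248,210), and the tins and spoon lie in front.

```bash
cat >h.py <<'E'
import numpy as np,cv2
np.set_printoptions(precision=2,suppress=True)
def cloud(c):
    z=c["range_z"];v,u=np.mgrid[:400,:640]
    p=np.stack([(u-c["cx"])/c["fx"]*z,-(v-c["cy"])/c["fy"]*z,-z,np.ones_like(z)],-1)@np.asarray(c["cam_to_world"]).T
    p=p[...,:3];p[z<=0]=np.nan;return p
def project(c,P):
    q=np.linalg.inv(c["cam_to_world"])@np.append(P,1);return c["cx"]+c["fx"]*q[0]/-q[2],c["cy"]-c["fy"]*q[1]/-q[2]
E
python3 - <<'E'
from h import *
c=dict(np.load('top.npz'));p=cloud(c)
m=(p[...,2]>172)&(p[...,2]<210)&(c["image"].min(-1)>130)
m=cv2.morphologyEx(m.astype(np.uint8),cv2.MORPH_OPEN,np.ones((5,5)))
n,l,st,_=cv2.connectedComponentsWithStats(m);k=1+st[1:,4].argmax()
q=p[l==k];r=cv2.minAreaRect(q[:,:2].astype(np.float32));print(r,cv2.boxPoints(r),np.percentile(q[:,2],[5,25,50,75,95]))
# latch points
for n in("top","scene"):
    c=dict(np.load(n+'.npz'));P=cloud(c)
    bp=cv2.boxPoints(r)
    np.save('lid.npy',bp)
    i=c["image"].astype(int)
    s=(P[...,2]>60)&(P[...,2]<260)&(np.linalg.norm(P[...,:2]-np.array([r[0][0]-120,r[0][1]+50]),axis=-1)<110)&(i.max(-1)<150)
    print(n,s.sum());np.save(n+'_l.npy',P[s])
    print(P[s][::max(1,s.sum()//45)])
E
```

```text
((723.2575073242188, 91.42155456542969), (261.3424072265625, 139.64553833007812), 70.50837707519531) [[613.84  -8.46]
 [745.48 -55.06]
 [832.68 191.31]
 [701.04 237.9 ]] [189.14 191.18 192.52 193.86 195.68]
top 2375
[[712.02 151.89 196.19]
 [699.58 185.3  194.28]
 [692.14 204.37 193.11]
 [687.87 211.57 181.11]
 [683.16 214.05 179.83]
 [677.92 206.22 181.24]
 [673.12 119.41 195.72]
 [668.5  150.78 192.49]
 [666.94 157.78 178.5 ]
 [660.75 190.93 181.19]
 [656.85 102.45 193.11]
 [654.24 120.47 182.11]
 [648.17 212.19 180.51]
 [644.04  82.61 197.  ]
 [640.15 213.64 183.08]
 [640.1  110.62 179.66]
 [632.66 235.11 182.01]
 [631.66 136.48 182.53]
 [629.13  46.96 189.69]
 [623.28 198.52 182.71]
 [619.91 132.26 192.47]
 [620.7   64.04 181.63]
 [632.69 238.88  79.98]
 [628.52 226.18  88.72]
 [625.89 218.1   89.04]
 [619.26 200.18 111.9 ]
 [617.17 187.57 110.01]
 [602.22 152.31 181.53]
 [598.28 124.37 192.43]
 [615.1  188.33  61.05]
 [593.63  77.76 181.43]
 [588.01  98.87 184.11]
 [584.82 107.19 172.92]
 [576.43 130.55 193.38]
 [577.24  87.33 176.49]
 [576.57 130.11 143.48]
 [570.39  65.58 175.
[... 659 characters left out ...]
08]
 [614.59 131.4  193.49]
 [545.11 134.68 160.07]
 [646.45 100.86 182.72]
 [583.79 145.67 185.45]
 [530.22 163.18 171.38]
 [595.59 141.7  185.17]
 [537.3  156.79 166.66]
 [599.75 143.54 185.52]
 [534.58 161.39 165.51]
 [604.09 145.66 186.21]
 [542.71 160.05 165.34]
 [607.09 150.02 188.01]
 [547.5  158.49 163.24]
 [605.79 148.22 182.58]
 [553.92 155.06 160.49]
 [576.85 124.2  144.31]
 [548.51 164.06 161.5 ]
 [562.52 150.6  154.65]
 [571.1  141.78 148.63]
 [577.43 129.57 138.55]
 [667.64 144.66 196.63]
 [554.57 164.76 151.7 ]
 [612.53 170.55 181.47]
 [608.73 173.37 178.44]
 [568.29 155.34 137.53]
 [579.07 145.31 128.01]
 [683.51 165.75 194.16]
 [681.92 180.27 196.2 ]
 [675.56 190.75 182.31]]
```

```bash
python3 - <<'E'
from h import *
c=dict(np.load('top.npz'));p=cloud(c)
i=c["image"].astype(int)
near=np.linalg.norm(p[...,:2]-[700,105],axis=-1)<230
m=near&(p[...,2]>168)&(p[...,2]<210)&(i.min(-1)>130)
m=cv2.morphologyEx(m.astype(np.uint8),cv2.MORPH_CLOSE,np.ones((7,7)))
cn=max(cv2.findContours(m,0,2)[0],key=cv2.contourArea)[:,0]
C=np.array(c["cam_to_world"])
d=np.stack([(cn[:,0]-c["cx"])/c["fx"],-(cn[:,1]-c["cy"])/c["fy"],-np.ones(len(cn))],-1)@C[:3,:3].T
w=C[:3,3]+d*((182-C[2,3])/d[:,2])[:,None]
r=cv2.minAreaRect(w[:,:2].astype(np.float32));print(r,cv2.boxPoints(r))
yaw=-19.5*np.pi/180;R=np.array([[np.cos(yaw),-np.sin(yaw)],[np.sin(yaw),np.cos(yaw)]])
b=w[:,:2]@R
# front edge fit: contour points w/ small x
lo=np.percentile(b[:,0],3)
# front edge: per-y min x
ys=np.arange(np.percentile(b[:,1],2)+15,np.percentile(b[:,1],98)-15,8)
xs=np.array([b[abs(b[:,1]-y)<6,0].min() for y in ys]);print(np.c_[ys,xs].T)
print(b.min(0),b.max(0))
E
```

```text
((689.7479248046875, 92.64028930664062), (282.0032958984375, 200.07037353515625), 70.43267059326172) [[548.27  -6.72]
 [736.78 -73.72]
 [831.23 192.  ]
 [642.71 259.  ]]
[[192.06 200.06 208.06 216.06 224.06 232.06 240.06 248.06 256.06 264.06
  272.06 280.06 288.06 296.06 304.06 312.06 320.06 328.06 336.06 344.06
  352.06 360.06 368.06 376.06 384.06 392.06 400.06 408.06 416.06 424.06
  432.06 440.06]
 [519.22 519.58 519.34 519.11 519.11 519.47 519.24 519.6  519.37 519.37
  519.73 519.5  520.09 520.69 544.01 543.78 542.72 542.72 545.61 522.15
  519.65 519.41 519.78 519.54 519.31 519.31 519.67 520.04 519.8  519.57
  519.57 519.93]]
[519.11 176.64] [719.18 458.66]
```

```bash
cat >>h.py <<'E'
yaw=np.deg2rad(-19.5);RB=np.array([[np.cos(yaw),-np.sin(yaw),0],[np.sin(yaw),np.cos(yaw),0],[0,0,1.]])
def W(b): return RB@np.asarray(b,float)      # rotated-frame -> world
def B(w): return np.asarray(w)@RB
TD=np.c_[-RB[:,0],RB[:,1],[0,0,-1.]]         # tool down, fingers closing along box y
E
python3 - <<'E'
from h import *
from workcell import *
s=read_state();print(B([508,137,185]))
p=s["eef_pos"]+[0,0,0];p[2]=400
movel(p,max_speed=300)
movep(W([430,317,330]),TD)
c=camera("wrist");np.savez('w1.npz',**c)
print(B(read_state()["eef_pos"]),read_state()["time"]);C=c["cam_to_world"];print(B(C[:3,3]),C[:3,:3])
cv2.imwrite('pics/w1.png',c["image"])
E
```

```text
[433.13 298.72 185.  ]
[429.54 317.88 329.98] 2.875
[357.55 318.43 471.23] [[ 0.33 -0.9  -0.27]
 [ 0.94  0.32  0.09]
 [ 0.   -0.28  0.96]]
```

View pics/w1.png

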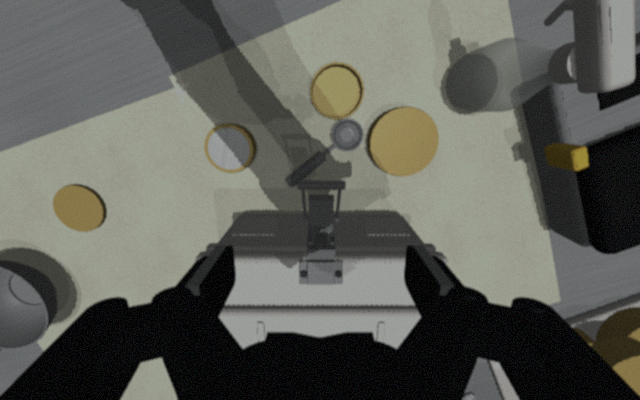

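The wrist view shows the bail bar at (300..345,184), the strips and lever below it to (320,235), and the keeper at (299..343, 250..283) with the lid's front edge near row 250.

```bash
python3 - <<'E'
from h import *
c=dict(np.load('w1.npz'));P=B(cloud(c))
print("bar rows");
for v in range(176,196): print(v,P[v,[303,312,322,332,342]][:,[0,2]].ravel(), P[v,322,1],c["image"][v,322])
print("keeper col 310/332, lid col 270/380")
for v in range(228,292,2): print(v,P[v,[306,322,336]][:,[0,2]].ravel(),P[v,[270,380]][:,[0,2]].ravel(),c["image"][v,[306,336,270],1])
for v in (184,265,272): print(v,[(u,P[v,u,1].round(1),c["image"][v,u,1],P[v,u,2].round(0)) for u in list(range(294,306))+list(range(336,350))])
cv2.imwrite('pics/w1c.png',cv2.resize(c["image"][170:295,270:375],None,fx=5,fy=4.5,interpolation=cv2.INTER_CUBIC))
E
```

```text
bar rows
176 [456.66  16.12 460.46  -1.36 460.71  -2.56 460.57  -2.01 460.05   0.37] 323.22947014028733 [73 78 78]
177 [458.75  14.1  461.81   0.27 462.02  -0.74 461.96  -0.55 461.75   0.36] 323.2167890339883 [70 79 77]
178 [460.62  13.18 463.63  -0.26 463.7   -0.63 463.41   0.62 464.    -2.03] 323.2214970171696 [68 75 76]
179 [465.45  -0.68 465.35  -0.29 465.58  -1.35 465.22   0.18 465.57  -1.38] 323.23460036347075 [67 76 73]
180 [425.03 180.73 425.24 179.78 424.93 181.1  425.13 180.23 425.07 180.42] 321.3842237149173 [62 65 67]
181 [425.84 181.8  425.76 182.09 426.32 179.7  425.87 181.58 425.74 182.11] 321.4020817409663 [53 55 57]
182 [426.66 182.76 427.06 181.07 426.92 181.63 426.62 182.87 426.51 183.28] 321.3859665689489 [50 54 51]
183 [427.65 183.05 427.69 182.87 427.45 183.8  427.86 182.11 427.77 182.45] 321.3673825880929 [46 47 45]
184 [428.61 183.43 428.53 183.73 428.45 184.05 428.17 185.15 428.6  183.39] 321.36846162162806 [48 49 47]
185 [428.99 186.15 429.23 185.17 429.28 184.95 429.31 184.8  429.54 183.86] 321.36283699103876 [56 54 52]
186 [430.5  184.36 430.58 184.   430.
[... 7899 characters left out ...]
4(339.5), np.uint8(31), np.float64(187.0)), (339, np.float64(340.6), np.uint8(41), np.float64(187.0)), (340, np.float64(342.0), np.uint8(39), np.float64(184.0)), (341, np.float64(342.9), np.uint8(73), np.float64(186.0)), (342, np.float64(344.3), np.uint8(104), np.float64(183.0)), (343, np.float64(345.6), np.uint8(134), np.float64(181.0)), (344, np.float64(346.9), np.uint8(138), np.float64(180.0)), (345, np.float64(348.1), np.uint8(139), np.float64(179.0)), (346, np.float64(349.2), np.uint8(137), np.float64(180.0)), (347, np.float64(350.3), np.uint8(142), np.float64(180.0)), (348, np.float64(351.5), np.uint8(149), np.float64(179.0)), (349, np.float64(352.5), np.uint8(150), np.float64(181.0))]
```

View pics/w1c.png

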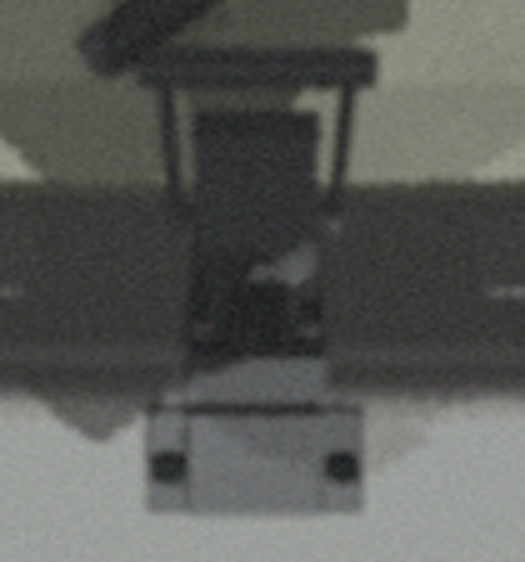

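Groove measured at box x ≈ 507 (keeper about 7 mm in), bar centre at (430, 320.8, 182). I grasp the bar near the fingertips.

```bash
python3 - <<'E'
from h import *
from workcell import *
movel(W([430,320.8,215]),TD)
wait(.3);f0=read_state()["ft_force"]
print(B(read_state()["eef_pos"]),f0)
g=movel(W([430,320.8,174.3]),max_speed=60,guard=5);s=read_state();print(g,B(s["eef_pos"]))
if not g:
    clamp();wait(.3);s=read_state()
    print(s["finger_gap"],s["gripper_force"],B(s["ft_force"]),B(f0),B(s["eef_pos"]),s["time"])
c=camera("wrist");np.savez('w2.npz',**c);cv2.imwrite('pics/w2.png',c["image"][150:400,160:480])
E
```

```text
[430.11 320.95 215.43] [0.62 0.51 0.67]
False [430.12 320.87 174.45]
46.55267925425619 61.09498143196106 [-2.45 -5.27  1.59] [0.42 0.69 0.67] [429.79 320.29 174.24] 5.6917
```

View pics/w2.png

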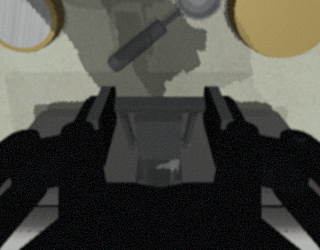

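The bar is held between both fingers, seen at crop (110..210,103). Next I swing it up the arc about the pin.

```bash
python3 - <<'E'
from h import *
from workcell import *
pin=np.array([482.8,141.]);r=67.2
for x in (436,444,454,466,478,488):
    z=pin[1]+np.sqrt(r*r-(x-pin[0])**2)
    g=movel(W([x,320.2,z-8]),max_speed=60,guard=12);s=read_state()
    print(x,g,B(s["eef_pos"]),B(s["ft_force"]),s["finger_gap"])
    if g:break
wait(.2);c=camera("wrist");np.savez('w3.npz',**c);cv2.imwrite('pics/w3.png',cv2.resize(c["image"][200:360,220:420],None,fx=3.5,fy=3.5))
print(B(read_state()["ft_force"]),s["time"])
P=B(cloud(c))
for v in range(215,345,3): print(v,P[v,[312,322,332]][:,[0,2]].ravel(),c["image"][v,322,1])
E
```

```text
436 False [436.21 320.08 181.43] [-0.19 -3.75 -0.71] 46.38639767598371
444 False [444.08 320.1  187.99] [-2.74 -2.59 -0.5 ] 46.45224077512025
454 False [453.55 320.09 193.53] [-4.04 -4.09  0.87] 46.2657708159175
466 False [465.81 320.09 197.9 ] [-2.44 -4.58  0.17] 46.31750712380864
478 False [477.4  320.11 199.76] [-3.63 -4.64  1.67] 46.510602866100655
488 False [487.4  320.13 199.78] [-2.64 -4.28  1.38] 46.27990104449699
[-3.06 -4.88  1.01] 7.7417
215 [485.44 148.24 485.57 147.89 485.21 148.91] 69
218 [488.06 147.31 487.75 148.14 487.81 148.02] 64
221 [491.33 144.8  491.4  144.64 490.93 145.87] 56
224 [493.73 144.64 493.36 145.59 493.7  144.76] 62
227 [496.72 143.1  496.95 142.57 496.38 143.97] 51
230 [499.52 142.16 499.73 141.67 498.68 144.16] 51
233 [515.99 109.89 515.93 110.06 501.23 143.79] 51
236 [516.66 114.7  516.73 114.57 503.55 144.  ] 44
239 [516.55 121.01 516.43 121.28 506.02 143.92] 48
242 [516.48 126.92 516.37 127.16 509.01 142.76] 48
245 [482.27 202.96 482.1  203.32 482.65 202.19] 50
248 [482.13 206.72 482.33 206.32 482.37 206.27] 50
251 [483.32 207.71 483.93 206.53 48
[... 900 characters left out ...]
  527.86 191.47 526.98 192.65] 68
308 [529.59 192.   529.16 192.57 529.82 191.72] 76
311 [531.68 192.07 532.24 191.37 532.69 190.8 ] 68
314 [535.02 190.6  534.3  191.52 534.42 191.37] 61
317 [536.19 191.88 536.41 191.62 536.74 191.22] 67
320 [538.33 191.96 538.43 191.83 538.5  191.76] 69
323 [550.99 179.51 551.49 178.94 550.9  179.65] 111
326 [553.1  179.88 553.64 179.25 553.22 179.75] 171
329 [555.54 179.86 555.74 179.64 556.19 179.13] 174
332 [559.1  178.6  558.13 179.71 558.66 179.12] 172
335 [561.44 178.76 561.58 178.61 476.71 272.86] 163
338 [476.74 273.98 477.57 273.07 476.49 274.26] 35
341 [476.5  275.35 476.76 275.07 476.17 275.71] 18
344 [476.33 276.61 476.02 276.94 476.06 276.91] 9
```

View pics/w3.png

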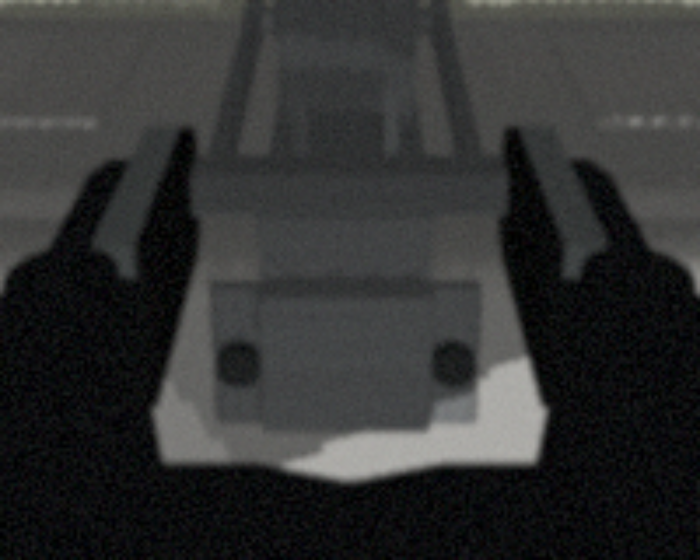

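The bar sits above the lip at crop row 185, with the groove between the lip and block (crop rows 225–285) and the y alignment good. The TCP needs about +21.6 mm in x, then down.

```bash
python3 - <<'E'
from h import *
from workcell import *
for x,z in((498,200.5),(509,198)):
    g=movel(W([x,320.0,z]),max_speed=60,guard=10);s=read_state();print(g,B(s["eef_pos"]),B(s["ft_force"]))
wait(.2);print(B(read_state()["ft_force"]))
for z in np.arange(196,184,-1.5):
    g=movel(W([509,320.0,z]),max_speed=20,guard=5);s=read_state()
    print(z,g,B(s["eef_pos"]),B(s["ft_force"]),s["time"])
    if g: break
c=camera("wrist");np.savez('w4.npz',**c);cv2.imwrite('pics/w4.png',cv2.resize(c["image"][200:360,220:420],None,fx=3.5,fy=3.5))
P=B(cloud(c))
for v in range(225,320,3): print(v,P[v,[312,322,332]][:,[0,2]].ravel(),c["image"][v,322,1])
E
```

```text
False [497.5  320.   200.38] [-3.   -5.66  0.33]
False [508.53 320.1  197.94] [-2.46 -3.18 -0.51]
[-2.53 -3.37 -2.14]
196.0 False [508.89 320.08 195.95] [-3.11 -2.89 -0.27] 9.1
194.5 False [508.96 320.05 194.42] [-2.3  -2.61  0.1 ] 9.35
193.0 False [508.92 320.01 192.86] [-2.7  -2.3  -0.35] 9.6
191.5 False [508.89 320.   191.34] [-2.73 -2.26 -0.84] 9.85
190.0 False [508.97 319.99 189.93] [-3.   -2.36 -0.42] 10.1
188.5 False [509.23 320.   188.44] [ 0.28 -1.88 -0.53] 10.35
187.0 False [509.09 319.99 186.9 ] [ 0.27 -2.02 -2.25] 10.6
185.5 False [509.02 320.03 185.55] [-0.53 -2.1   3.24] 10.85
225 [516.48 130.24 516.66 129.8  510.86 144.17] 55
228 [497.1  182.47 496.94 182.88 497.29 182.04] 42
231 [497.43 185.78 497.07 186.63 496.74 187.43] 48
234 [497.58 189.35 497.65 189.19 497.36 189.86] 52
237 [497.77 192.65 498.   192.14 498.3  191.5 ] 54
240 [499.33 192.85 499.61 192.26 499.18 193.2 ] 64
243 [501.66 191.46 501.53 191.75 501.49 191.85] 57
246 [502.34 193.53 502.52 193.16 502.57 193.09] 51
249 [503.21 195.13 503.75 194.07 503.61 194.36] 61
252 [505.76 193.41 504.99 194.93 505.36 194
[... 433 characters left out ...]
8 522.78 191.36 523.31 190.53] 71
282 [524.82 191.03 524.18 192.03 524.   192.32] 74
285 [526.99 190.55 526.36 191.52 526.5  191.31] 74
288 [528.06 191.73 528.05 191.76 527.99 191.86] 70
291 [529.8  191.92 530.   191.63 530.57 190.82] 70
294 [532.4  190.89 531.37 192.36 532.45 190.83] 68
297 [533.17 192.47 533.77 191.64 534.02 191.29] 75
300 [536.62 190.33 535.17 192.33 536.22 190.9 ] 72
303 [537.94 191.16 538.03 191.05 537.03 192.39] 77
306 [539.77 191.3  539.34 191.88 540.15 190.81] 75
309 [550.62 179.78 550.72 179.66 551.56 178.58] 101
312 [552.71 179.83 553.42 178.94 553.81 178.45] 103
315 [555.33 179.24 555.57 178.95 556.3  178.04] 104
318 [557.71 178.98 557.21 179.59 557.77 178.92] 105
```

View pics/w4.png

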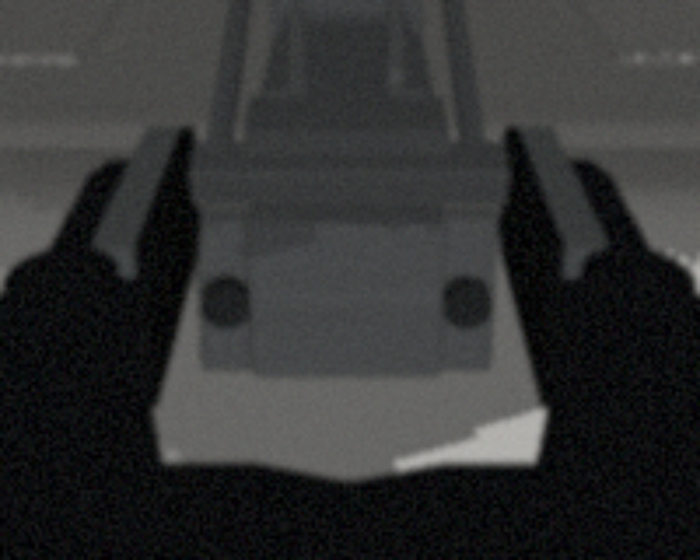

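The bar is down in the groove between the lip and the block at crop row 185: its top is 2.8 mm over the block and the floor gives about 4 N. I ease off, release, back away and look.

```bash
cat >>h.py <<'E'
PIV=np.array([498,136.])
def pose(th,s=42,off=0,y=320.3,a=None):
    if a is None: a=np.deg2rad(35+25*(1.4-th)/1.4)
    d=np.array([-np.sin(th),-np.cos(th)]);n=np.array([-np.cos(th),np.sin(th)])
    lag=np.pi/2-th-a
    p=PIV+d*s+n*(7.5+11*abs(np.sin(lag))+off)
    xt=[-np.cos(a),0,-np.sin(a)];zt=[np.sin(a),0,-np.cos(a)]
    return W([p[0],y,p[1]]),RB@np.c_[xt,[0,1,0],zt]
E
python3 - <<'E'
from h import *
from workcell import *
movel(W([509,319.8,186.2]),max_speed=20)
print(B(read_state()["ft_force"]))
open_gripper();movel(W([509,319.8,260]),max_speed=80);movel(W([430,320,330]))
wait(.2);c=camera("wrist");np.savez('w5.npz',**c);cv2.imwrite('pics/w5.png',cv2.resize(c["image"][160:295,260:385],None,fx=4.4,fy=4.4))
print(read_state()["time"],read_state()["ft_force"])
P=B(cloud(c))
for v in range(196,270,3): print(v,P[v,[314,322,330]][:,[0,2]].ravel())
for th in (1.4,1,.5,0): print(th,inverse_kinematics(*pose(th)))
E
```

```text
[ 1.23 -0.46 -2.03]
13.8 [-0.01  0.23 -0.03]
196 [456.18 134.71 455.98 135.42 456.12 134.99]
199 [459.75 135.48 460.17 134.12 459.37 136.81]
202 [463.65 135.21 463.65 135.25 462.83 137.91]
205 [466.88 137.12 467.28 135.91 466.69 137.77]
208 [470.75 137.04 470.25 138.57 470.6  137.56]
211 [474.15 138.4  473.98 138.93 473.92 139.13]
214 [477.66 139.43 478.36 137.5  478.09 138.3 ]
217 [481.15 140.52 481.56 139.44 481.66 139.2 ]
220 [485.13 140.31 485.81 138.57 485.18 140.25]
223 [488.27 142.31 489.19 140.02 488.66 141.39]
226 [492.78 140.91 492.78 140.92 492.56 141.48]
229 [498.33 137.14 497.61 138.89 496.15 142.39]
232 [516.17 105.18 516.21 105.13 516.36 104.79]
235 [516.61 114.25 516.25 115.07 516.2  115.22]
238 [516.   125.17 516.54 124.01 516.26 124.65]
241 [516.52 133.17 515.82 134.7  514.22 138.14]
244 [497.08 182.33 497.01 182.49 497.25 182.01]
247 [497.85 188.09 497.52 188.76 497.08 189.68]
250 [499.05 192.75 499.   192.86 499.14 192.6 ]
253 [502.41 193.07 502.88 192.18 502.86 192.22]
256 [505.51 193.89 505.27 194.37 505.64 193.69]
259 [509.71 192.72 509.69 192.76 509.55 193.04]
262 [513.33 192.67 513.45 192.48 513.49 192.42]
265 [516.95 192.67 516.94 192.71 516.41 193.64]
268 [520.42 192.97 520.27 193.25 520.98 192.04]
1.4 [-1.15  0.57  0.63  2.27  1.34  0.18 -0.74]
1 [ 0.06  0.81 -1.07  2.27  1.74  1.3  -0.92]
0.5 [ 0.01  0.97 -1.07  2.31  1.92  1.57 -1.05]
0 [-0.15  1.01 -0.87  2.32  2.02  1.66 -1.22]
```

View pics/w5.png

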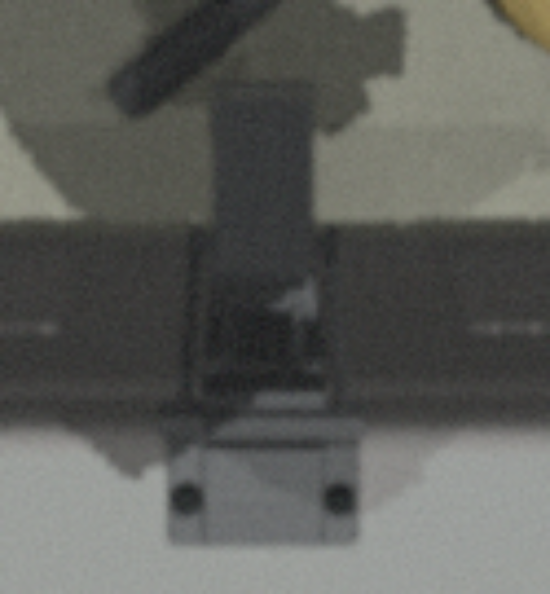

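The bail is seated and staying put (bar at crop row 425), and the lever face slope gives 1.40 rad. Next I check reach for a smaller, constant tool tilt.

```bash
python3 - <<'E'
from h import *
from workcell import *
print(read_state()["qpos"])
for a in(30,35,40):
  for th,off in((1.4,40),(1.4,0),(1,0),(.5,0),(0,0)): print(a,th,off,inverse_kinematics(*pose(th,off=off,a=np.deg2rad(a))))
E
```

```text
[-0.68  0.3   0.35  1.72 -0.11  1.15  0.93]
30 1.4 40 [-1.13  0.45  0.63  2.21  0.58  0.28  0.1 ]
30 1.4 0 [-1.32  0.72  0.99  2.23 -1.07  0.21  1.68]
30 1 0 [-0.94  0.54  0.41  2.22  1.15  0.23 -0.49]
30 0.5 0 [-0.92  0.58  0.41  2.22  1.26  0.21 -0.6 ]
30 0 0 [-0.89  0.62  0.41  2.2   1.35  0.18 -0.67]
35 1.4 40 [-1.27  0.51  0.77  2.26  0.84  0.21 -0.21]
35 1.4 0 [-1.15  0.57  0.63  2.27  1.34  0.18 -0.74]
35 1 0 [-0.01  0.66 -0.86  2.22  1.59  0.98 -0.79]
35 0.5 0 [ 0.01  0.7  -0.87  2.21  1.64  1.   -0.81]
35 0 0 [-0.12  0.66 -0.66  2.2   1.66  0.86 -0.84]
40 1.4 40 [-1.38  0.57  0.86  2.31  1.31  0.17 -0.74]
40 1.4 0 [-1.09  0.55  0.47  2.31  1.67  0.36 -1.11]
40 1 0 [ 0.08  0.79 -1.07  2.26  1.71  1.25 -0.87]
40 0.5 0 [-0.04  0.73 -0.87  2.25  1.74  1.11 -0.93]
40 0 0 [-0.01  0.77 -0.87  2.23  1.77  1.11 -0.92]
```

```bash
python3 - <<'E'
from h import *
from workcell import *
movel(W([400,320,420]),max_speed=200);clamp()
a=np.deg2rad(35)
for a in(35,40,45,50):
  for off in (250,200,150,100,50,20): print(a,off,inverse_kinematics(*pose(1.2,off=off,a=np.deg2rad(a))))
E
```

```text
35 250 [-0.98 -0.    0.09  2.12  0.73  0.94 -0.08]
35 200 [-0.94  0.08  0.11  2.17  0.8   0.81 -0.15]
35 150 [-0.98  0.17  0.21  2.22  0.89  0.68 -0.24]
35 100 [-1.05  0.29  0.35  2.25  0.99  0.52 -0.35]
35 50 [-1.19  0.46  0.61  2.28  1.07  0.29 -0.45]
35 20 [-1.17  0.54  0.63  2.28  1.26  0.21 -0.66]
40 250 [-0.92  0.   -0.03  2.16  0.86  0.96 -0.23]
40 200 [-0.92  0.08  0.02  2.22  0.95  0.84 -0.33]
40 150 [-0.99  0.18  0.16  2.26  1.06  0.71 -0.45]
40 100 [-1.09  0.3   0.33  2.3   1.2   0.56 -0.61]
40 50 [-1.35  0.54  0.77  2.32  1.38  0.24 -0.82]
40 20 [-1.28  0.61  0.72  2.32  1.71  0.21 -1.17]
45 250 [-0.84  0.02 -0.17  2.2   0.97  0.99 -0.37]
45 200 [-0.93  0.1  -0.03  2.26  1.08  0.89 -0.5 ]
45 150 [-1.    0.2   0.1   2.3   1.21  0.77 -0.64]
45 100 [-1.13  0.33  0.32  2.34  1.37  0.63 -0.82]
45 50 [-1.26  0.51  0.57  2.36  1.62  0.43 -1.12]
45 20 [-1.26  0.62  0.62  2.36  1.85  0.37 -1.37]
50 250 [-0.85  0.04 -0.22  2.24  1.08  1.04 -0.51]
50 200 [-0.93  0.12 -0.09  2.3   1.19  0.95 -0.65]
50 150 [-1.    0.23  0.05  2.34  1.33  0.85 -0.81]
50 100 [-1.12  0.36  0.25  2.37  1.5   0.72 -1.01]
50 50 [-1.19  0.52  0.41  2.39  1.72  0.6  -1.27]
50 20 [-1.24  0.64  0.52  2.39  1.9   0.52 -1.48]
```

```bash
python3 - <<'E'
from h import *
from workcell import *
movep(*pose(1.2,off=250,a=np.deg2rad(50)));print(read_state()["qpos"],B(read_state()["eef_pos"]),read_state()["time"])
for a in(40,45,50,55):
  for th,off in((1.2,200),(1.2,120),(1.2,60),(1.4,25),(1.4,0),(1,0),(.5,0),(0,0)): print(a,th,off,inverse_kinematics(*pose(th,off=off,a=np.deg2rad(a))))
E
```

```text
[-0.85  0.04 -0.22  2.24  1.08  1.04 -0.51] [364.   320.15 365.89] 16.475
40 1.2 200 [-0.77  0.09 -0.14  2.21  0.96  0.86 -0.34]
40 1.2 120 [-0.74  0.24 -0.1   2.27  1.19  0.72 -0.58]
40 1.2 60 [-0.73  0.38 -0.06  2.29  1.41  0.65 -0.8 ]
40 1.4 25 [-0.71  0.43 -0.03  2.28  1.51  0.62 -0.88]
40 1.4 0 [-0.71  0.49 -0.02  2.29  1.61  0.61 -0.99]
40 1 0 [-0.71  0.54 -0.02  2.29  1.7   0.61 -1.09]
40 0.5 0 [-0.69  0.59 -0.01  2.28  1.77  0.6  -1.15]
40 0 0 [-0.67  0.62  0.    2.26  1.81  0.59 -1.17]
45 1.2 200 [-0.8   0.1  -0.17  2.25  1.09  0.9  -0.5 ]
45 1.2 120 [-0.78  0.27 -0.12  2.31  1.33  0.79 -0.76]
45 1.2 60 [-0.76  0.41 -0.08  2.33  1.54  0.74 -0.98]
45 1.4 25 [-0.74  0.46 -0.06  2.32  1.63  0.72 -1.05]
45 1.4 0 [-0.74  0.53 -0.05  2.33  1.72  0.72 -1.16]
45 1 0 [-0.73  0.58 -0.04  2.33  1.79  0.73 -1.24]
45 0.5 0 [-0.71  0.63 -0.04  2.32  1.86  0.73 -1.29]
45 0 0 [-0.69  0.66 -0.03  2.3   1.9   0.72 -1.31]
50 1.2 200 [-0.84  0.13 -0.19  2.29  1.2   0.96 -0.65]
50 1.2 120 [-0.81  0.3  -0.14  2.35  1.44  0.88 -0.92]
50 1.2 60 [-0.79  0.45 -0.1   2.37  1.63  0.85 -1.13]
50 1.4 25 [-0.77  0.51 -0.08  2.36  1.72  0.83 -1.2 ]
50 1.4 0 [-0.77  0.57 -0.07  2.36  1.79  0.84 -1.29]
50 1 0 [-0.76  0.63 -0.07  2.36  1.85  0.85 -1.36]
50 0.5 0 [-0.74  0.68 -0.05  2.34  1.91  0.86 -1.4 ]
50 0 0 [-0.72  0.71 -0.04  2.32  1.95  0.85 -1.42]
55 1.2 200 [-0.87  0.16 -0.22  2.33  1.29  1.04 -0.79]
55 1.2 120 [-0.85  0.34 -0.16  2.38  1.52  0.98 -1.06]
55 1.2 60 [-0.83  0.5  -0.12  2.4   1.69  0.96 -1.25]
55 1.4 25 [-0.81  0.56 -0.09  2.38  1.78  0.95 -1.32]
55 1.4 0 [-0.8   0.62 -0.08  2.38  1.84  0.96 -1.4 ]
55 1 0 [-0.8   0.68 -0.08  2.38  1.88  0.98 -1.46]
55 0.5 0 [-0.77  0.74 -0.06  2.36  1.94  0.98 -1.5 ]
55 0 0 [-0.75  0.76 -0.05  2.34  1.98  0.98 -1.51]
```

```bash
cat >>h.py <<'E'
A=np.deg2rad(45)
E
python3 - <<'E'
from h import *
from workcell import *
movep(*pose(1.4,off=60,a=A));movep(*pose(1.4,off=20,a=A))
wait(.2);print(B(read_state()["ft_force"]))
p,R=pose(1.4,s=43,off=-3,a=A)
g=movel(p,R,max_speed=25,guard=2.5);s=read_state();print(g,B(s["eef_pos"]),B(s["ft_force"]),B(p))
for th in np.arange(1.35,.69,-.1):
    g=movel(*pose(th,s=43,a=A),max_speed=40,guard=15);s=read_state()
    print(round(th,2),g,B(s["eef_pos"]),B(s["ft_force"]),s["time"])
    if g:break
E
```

```text
[-0.87  0.46  0.08]
False [453.83 320.3  139.5 ] [0.09 0.   0.51] [453.78 320.3  139.38]
1.35 False [453.08 320.38 139.77] [-0.39  0.47 -0.19] 19.05
1.25 False [453.3  320.3  133.97] [0.76 0.9  1.26] 19.3333
1.15 False [454.16 320.3  128.67] [0.52 0.8  3.27] 19.6167
1.05 False [455.57 320.29 123.59] [ 0.48 -0.09  3.57] 19.9
0.95 False [457.57 320.3  118.62] [0.38 0.5  3.33] 20.1833
0.85 False [460.17 320.26 113.79] [-0.23 -0.36  3.83] 20.4667
0.75 False [462.81 320.29 109.93] [-0.51 -0.52  2.88] 20.7333
```

```bash
python3 - <<'E'
from h import *
from workcell import *
for th in list(np.arange(.65,.04,-.05)):
    g=movel(*pose(th,s=43,a=A),max_speed=20,guard=10);s=read_state()
    print(round(th,2),g,B(s["eef_pos"]),B(s["ft_force"]),s["time"])
    if np.linalg.norm(s["ft_force"])>25:break
E
```

```text
0.65 False [464.7  320.29 107.16] [-0.34  0.69  2.81] 21.05
0.6 False [465.81 320.28 105.78] [0.3  0.27 1.91] 21.3
0.55 False [466.92 320.25 104.43] [-0.35  0.21  1.03] 21.55
0.5 False [468.08 320.25 103.19] [-0.19 -0.05  0.11] 21.8
0.45 False [469.3  320.21 101.97] [-0.16 -0.04  0.19] 22.05
0.4 False [470.59 320.24 100.84] [-1.14  0.33  0.53] 22.3
0.35 False [471.9  320.24  99.69] [ 0.83 -0.64  0.27] 22.55
0.3 False [473.29 320.23  98.57] [-0.01  0.53 -0.09] 22.8
0.25 False [474.74 320.26  97.51] [ 0.57 -1.05 -0.24] 23.05
0.2 False [476.23 320.25  96.5 ] [-0.38  1.15 -0.17] 23.3
0.15 False [477.79 320.24  95.54] [-0.34 -0.59 -0.58] 23.55
0.1 False [479.41 320.2   94.6 ] [ 0.2  -0.3  -0.83] 23.8
0.05 False [481.06 320.26  93.74] [0.27 0.52 0.52] 24.05
```

```bash
python3 - <<'E'
from h import *
from workcell import *
ims=[]
c=camera("wrist");np.savez('w6.npz',**c)
s=camera("scene");np.savez('s6.npz',**s)
a=cv2.resize(c["image"],(480,300));b=cv2.resize(s["image"][190:320,250:420],(480,367))
cv2.imwrite('pics/w6.png',np.vstack([c["image"][50:250,80:560],b[:350]]))
E
```

```text
(no output)
```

View pics/w6.png

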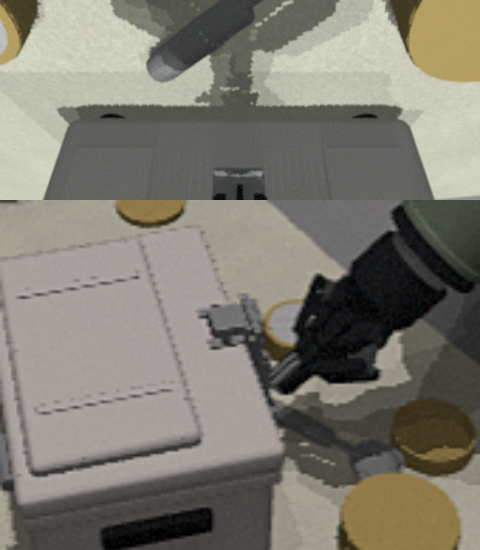

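The wrist half shows the lever's lip at about (318,225), just ahead of the fingertips. In the scene half, the bar lies along the keeper at crop (250,320). I check with depth whether the bar is still in the groove.

```bash
python3 - <<'E'
from h import *
for f in('scene','s6'):
    c=dict(np.load(f+'.npz'));P=B(cloud(c)).reshape(-1,3)
    m=(abs(P[:,1]-320)<32)&(P[:,0]>440)&(P[:,0]<545)&(P[:,2]>60)&(P[:,2]<215)
    q=P[m]
    fl=P[(abs(P[:,0]-540)<15)&(abs(P[:,1]-320)>35)&(abs(P[:,1]-320)<100)&(P[:,2]>160)];print(f,'flange z',np.median(fl[:,2]),len(fl))
    for y0,y1 in((-26,-16),(-14,14),(16,26)):
        k=q[(q[:,1]-320>y0)&(q[:,1]-320<y1)];k=k[np.argsort(k[:,0])];print(y0,len(k));print(k[::max(1,len(k)//22)][:,[0,2]].T)
c=dict(np.load('w6.npz'));P=B(cloud(c))
for v in range(214,262,3): print(v,P[v,[308,318,328]][:,[0,2]].ravel(),c["image"][v,318,1])
E
```

```text
scene flange z 182.5212837350996 457
-26 46
[[440.8  443.35 443.88 444.93 448.6  449.53 451.11 453.7  454.53 455.62
  457.27 460.3  463.08 467.13 471.76 480.08 497.91 511.44 529.73 539.88
  541.51 542.77 544.07]
 [178.89 173.39 177.74 174.13 174.54 168.15 165.86 166.34 165.64 164.94
  162.76 161.4  159.35 157.96 157.28 154.23 144.05 188.05 188.88 184.66
  184.43 183.33 185.24]]
-14 463
[[445.34 451.14 457.75 463.11 467.97 473.02 477.43 481.88 486.58 491.
  494.72 497.94 499.96 501.7  503.92 508.24 515.18 520.01 524.78 529.75
  534.89 540.24 544.79]
 [171.38 167.24 165.65 160.   154.32 152.13 144.86 153.14 148.29 140.64
  146.62 145.95 128.73 196.31 188.25 190.26 197.79 193.31 193.53 193.55
  196.27 194.07 183.7 ]]
16 127
[[440.12 442.81 447.56 449.81 453.31 457.82 460.78 464.37 467.54 470.26
  472.7  477.77 480.07 482.82 487.3  518.65 520.82 523.77 526.07 529.29
  531.38 533.89 536.47 538.81 541.63 543.89]
 [170.54 177.14 165.78 168.38 165.71 159.26 160.96 157.71 160.05 152.08
  152.3  144.12 137.63 141.95 141.02 186.7  186.21 185.4  185.38 182.4
  188.05 182.36 183.45 183.6  182.42 
[... 1215 characters left out ...]
5  74.2  482.07  74.46 482.66  74.21] 59
223 [486.94  74.23 484.95  75.1  487.25  74.11] 71
226 [491.48  74.25 489.85  74.94 490.11  74.84] 114
229 [490.    76.81 490.47  76.62 490.52  76.61] 66
232 [489.86  78.78 490.17  78.66 489.01  79.13] 64
235 [468.65  88.83 468.32  88.96 468.39  88.94] 18
238 [465.41  91.67 466.21  91.37 466.16  91.4 ] 7
241 [464.06  93.73 464.24  93.67 464.63  93.53] 14
244 [462.21  95.92 460.48  96.53 461.26  96.26] 10
247 [458.97  98.52 459.58  98.32 459.19  98.45] 15
250 [456.29 100.85 457.09 100.59 457.45 100.47] 3
253 [454.47 102.83 454.59 102.8  454.7  102.77] 4
256 [453.56 104.48 452.63 104.77 451.73 105.05] 0
259 [450.93 106.61 450.82 106.64 450.98 106.6 ] 14
```

The lever reads shut: face at x 490, lip at 482 × 74, the bar in the groove, and the flange lower. A light touch confirms it, then I retreat and do a final check.

```bash
python3 - <<'E'
from h import *
from workcell import *
g=movel(*pose(0,s=43,off=-3,a=A),max_speed=15,guard=4);s=read_state();print(g,B(s["eef_pos"]),B(s["ft_force"]))
movel(*pose(0.3,s=43,off=50,a=A),max_speed=80)
movel(W([380,320,330]),max_speed=150)
wait(.5);print(read_state()["time"],read_state()["ft_force"])
c=camera("top");P=B(cloud(c));np.savez('t7.npz',**c)
t=dict(np.load('top.npz'));Q=B(cloud(t))
for n,p in(('before',Q),('after',P)):
    for lab,x0,x1,ex in(('edge',520,550,35),):
        m=(p[...,0]>x0)&(p[...,0]<x1)&(abs(p[...,1]-320)>ex)&(abs(p[...,1]-320)<120)&(p[...,2]>165)
        print(n,np.median(p[m][:,2]))
s=camera("scene");S=B(cloud(s))
m=(S[...,0]>475)&(S[...,0]<497)&(abs(S[...,1]-320)<14)&(S[...,2]>65)&(S[...,2]<130);print('lever face',np.median(S[m],0),m.sum(),np.percentile(S[m][:,0],[5,50,95]))
m=(S[...,0]>496)&(S[...,0]<515)&(abs(S[...,1]-320)<27)&(S[...,2]>186);print('bar',np.percentile(S[m],[5,50,95],0))
d=cv2.absdiff(c["image"],t["image"]).max(-1)
cv2.imwrite('pics/fin.png',np.hstack([t["image"][140:300,170:320],c["image"][140:300,170:320]]).repeat(2,0).repeat(2,1))
E
```

```text
True [484.74 320.43  92.75] [-3.09  0.16  1.21]
27.5333 [ 0.78  1.05 -0.61]
before 181.36917567401326
after 178.91253666903526
lever face [490.83 331.23 106.26] 33 [483.3  490.83 495.15]
bar [[498.41 299.55 187.03]
 [505.46 320.18 191.82]
 [514.   341.58 194.09]]
```

View pics/fin.png

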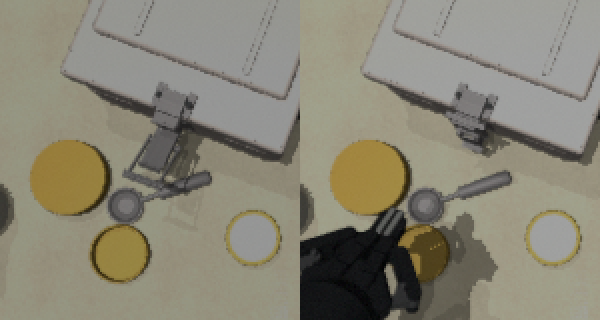

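The before and after crops show the lever shut at (470,135), the bail hooked on the keeper, and the tins and spoon where they were. The flange is about 2.5 mm lower by depth, and the lever gave firm contact when touched. I'm handing in the job.

```bash
python3 -c "
from workcell import *
print(finish_job())"
```

```text
the job is handed in; nothing more can be done
None
```

The job is handed in: the bail is seated in the keeper groove, the lever lies flat against the box, the lid measures about 2.5 mm lower at the front (4 mm expected, depth reading), and the tins and spoon by the box look undisturbed.

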